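Shut the middle drawer, then open the bracket drawer

TASK

The middle drawer of the grey bench chest was left open, and its interlock keeps both neighbours locked. Push the middle drawer fully shut, then pull open, by about 10 cm, the outer drawer on the side where the angle bracket stands on the chest's lid. Keep the other outer drawer shut, leave the two sample parts standing on the lid as they are, and let go of the handle.

Things in the scene. Friction and masses are not known exactly. Their poses are not given: they have to be found in the camera images.
- middle_drawer (a joint): Middle drawer of a grey sheet-steel bench chest (430 mm wide, 260 mm deep, 130 mm high, fixed to the bench, front toward the robot) with three equal drawers side by side, 140 mm apart. It starts 60 to 120 mm open. Its value is how far it is open, in m: 0 fully shut, at most 0.14. It slides straight out of the chest's front, toward the robot, with about 2 N of friction, and stays where it is left. While it is open more than about 10 mm, the two outer drawers are locked.
- left_drawer (a joint): The chest's left drawer as seen from the robot (+y side); starts shut. Its value is how far it is open, in m: 0 fully shut, at most 0.14. It slides straight out of the chest's front, toward the robot, with about 2 N of friction, and stays where it is left. Locked (1 to 3 mm of play) while the middle drawer is open; when it is open it locks the middle one.
- right_drawer (a joint): The chest's right drawer as seen from the robot (-y side); starts shut. Its value is how far it is open, in m: 0 fully shut, at most 0.14. It slides straight out of the chest's front, toward the robot, with about 2 N of friction, and stays where it is left. Locked (1 to 3 mm of play) while the middle drawer is open; when it is open it locks the middle one.
- middle_drawer_handle (a point): Middle of the middle drawer's pull: a dark steel bar 12 mm thick and 80 mm long, level and along the front (this point's y axis), standing 42 mm out from the drawer's front on two 9 mm stems at its ends (60 mm free between them), 95 mm above the bench and 35 mm below the chest's lid, so that there are 36 mm free between bar and front. The point moves with the drawer; its x axis points straight into the chest (the closing direction), z up.
- left_drawer_handle (a point): Middle of the left drawer's pull: a dark steel bar 12 mm thick and 80 mm long, level and along the front (this point's y axis), as on the middle drawer. The point moves with the drawer; its x axis points straight into the chest (the closing direction), z up.
- right_drawer_handle (a point): Middle of the right drawer's pull: a dark steel bar 12 mm thick and 80 mm long, level and along the front (this point's y axis), as on the middle drawer. The point moves with the drawer; its x axis points straight into the chest (the closing direction), z up.
- bracket_centre (a point): Centre, half-way up, of the angle bracket: a loose L-shaped piece of bare aluminium, 44 x 50 mm and 45 mm high, of 5 mm plate. It stands on the chest's lid above either the left or the right drawer, 110 to 130 mm behind the front of the chest, and marks the drawer to open. z up.
- bushing_centre (a point): Centre, half-way up, of the flanged bushing: a loose round piece of bare aluminium, 48 mm across the flange at its foot, 26 mm above it, 42 mm high. It stands on the lid above the other outer drawer, which stays shut. z up.
Things that resemble listed ones, but are neither listed nor needed, are in the scene too. Leave any brown, orange or red look-alike of the part that bears bracket_centre alone.

How it is judged (in metres and radians):
On the way, in this order (a step that is already met when the one before it is completed fails the run):
1. the middle drawer is shut to within 10 mm, both outer drawers still shut (value of joint each of middle_drawer, left_drawer, right_drawer below 0.01 m), for 0.2 s.
2. the outer drawer on the bracket's side is open by 75 mm or more (((y of bracket_centre in the frame of middle_drawer_handle above 0 m and value of joint left_drawer above 0.075 m) or (y of bracket_centre in the frame of middle_drawer_handle below 0 m and value of joint right_drawer above 0.075 m))), for 0.2 s.
At the end, for the whole second after the job is handed in: The middle drawer is shut to within 10 mm, the outer drawer on the bracket's side is open by at least 75 mm and at rest, the other outer drawer is shut to within 10 mm, and both samples stand upright (within 10 degrees) on the lid (value of joint middle_drawer below 0.01 m and ((y of bracket_centre in the frame of middle_drawer_handle above 0 m and (value of joint left_drawer above 0.075 m and value of joint right_drawer below 0.01 m and velocity of joint left_drawer between -0.02 and 0.02 m/s)) or (y of bracket_centre in the frame of middle_drawer_handle below 0 m and (value of joint right_drawer above 0.075 m and value of joint left_drawer below 0.01 m and velocity of joint right_drawer between -0.02 and 0.02 m/s))) and angle between each of bracket_centre, bushing_centre's own z axis and vertical below 0.17 rad); the robot touches nothing.
It fails at once if the outer drawer on the bushing's side is opened by more than 20 mm ((y of bracket_centre in the frame of middle_drawer_handle above 0 m and value of joint right_drawer above 0.02 m) or (y of bracket_centre in the frame of middle_drawer_handle below 0 m and value of joint left_drawer above 0.02 m)).
It fails at once if an outer drawer is forced more than 20 mm open while the middle one is open by more than 20 mm (value of joint middle_drawer above 0.02 m and value of joint any of left_drawer, right_drawer above 0.02 m).
It fails at once if a sample on the lid is shifted by more than 20 mm or knocked over (distance of any of bracket_centre, bushing_centre from where it was at the start of the episode above 0.02 m).
It also fails if it takes over 40 s, if anything falls off the work surface, if the arm or the gripper's body presses on something with over 40 N, if the wrist force passes 120 N, or if a joint passes its speed limit or range.

ROBOT

A 6-joint arm with a two-finger parallel gripper is mounted at the origin on the work surface. World frame = base frame: x ahead of the robot, y to its left, z up, the work surface at z = 0. Lengths are in mm, angles in rad, forces in N, time in s.
With the tool pointing down it reaches from about 300 to 950 mm from the base axis. Payload 3.1 kg.
Tool frame: the origin (TCP) lies midway between the tips of the shut fingers; the grasp point (between the pads) lies 19 mm behind it; z points along the fingers, y is the line along which they close (so a half turn about z gives the same grasp; the last joint's range is limited). The gripper opens to 85 mm and grips with 20 to 120 N. Pads are 22 mm wide; open, the fingers measure 114 mm over their backs; the gripper's body (76 mm by 85 mm) begins 54 mm behind the grasp point. The pads swing forward as they close: fully open they stand 13 mm farther back than shut.
Start: joints at [-1.35, 0.308, 1.634, -0, 1.2, -0.07], TCP at [179.172, -598.773, 231.272] pointing down, gripper open.
Joint ranges: [-3.06, 3.06], [-0.79, 1.96], [0.05, 2.63], [-1.19, 4.34], [0.05, 2.64], [-2.94, 2.94]. Speed limits (rad/s): [2.79, 2.79, 3.14, 3.14, 3.14, 3.14].

INTERFACE

Orientations are given as [roll, pitch, yaw] about the fixed x, y, z axes, in that order (R = Rz(yaw) Ry(pitch) Rx(roll)).
In Python, from station import bot gives the robot as it stands.
- The arm moves only by the tool servo_tool, never from a script. Its argument "moves" is a list of rows, each an object of numbers: "tx", "ty", "tz": the shift along the tool's x, y, z as a fraction of full scale; "spin": the turn about the tool's z as a fraction of full scale; "grip": the closure, from -1 (fully open) to 1 (shut), so that 0 is half open. In form: [{"tx": .., "ty": .., "tz": .., "spin": .., "grip": ..}, ...]. A call has 1 to 12 rows; each row is the pose to reach, as a shift and turn from the pose commanded when the call began, along the tool's axes at that moment; what a row does not reach only later rows make up. Full scale, the value 1, is 1 m for a shift and 1.5 rad for a turn. A row lasts 1/12 s, in which the tool goes at most 41.7 mm and 7.16 degrees, less where a joint would pass 70% of its speed; a pose out of reach is approached as far as the arm can. A call with a number of a shift or a turn outside -1 to 1 is refused whole. A call with a gripper value outside its range is refused whole. The fingers move at their own pace and stop on an object; "force" is the grip in N (left out, the last holds). Time passes only in rows, so rows that repeat a pose let the fingers close. It gives the time, the measured TCP pose, the force, the opening and the grip force at its end, in the units of the state.
- bot.state(): the state, without advancing time (a new reading comes with each control period).
- bot.snapshot(name): name is "side" or "top" or "wrist"; returns a dict with "pixels" (480x640x3 uint8, red, green, blue), "fx", "fy", "cx", "cy" (pixels), "xyz" and "orientation" of the camera in the world. Camera axes: x right, y up, looking along -z (the intrinsics and any distortion apply to the point x, -y, -z); pixel columns grow to the right and rows downward; lengths in mm; the calibration is good to about 2 mm. A picture is of the moment at which its call begins. There is no depth.
- bot.sign_off(): hands the job in; it is judged then, once.
Trained networks look in a picture, given as the dict that the camera call returned (one of the last four; its "shot" number tells which), for a name from the list of things; names that differ only in an ending like _2 or _b are one class to them, and where a whole thing is asked for, a point or a joint stands for the part that bears it (a point fixed in the world has none). Each returns a list of dicts, best first, with "confidence" (0 to 1); they miss things now and then, are a little off and sometimes report something else, mostly with a low value. They report only what shows in the picture. A call takes as long as a camera call. They do not tell look-alikes from the thing itself.
- bot.look_for(target, picture): "point" ([x, y, z] in mm, in the coordinates of the camera as it stood for that picture, good to about 4 mm: the middle of the surface that is visible of it).
- bot.masks_of(target, picture): "region" (480x640 bool, what is visible of it).
The state is a dict: "clock": time; "q": joint angles; "joint_vel": joint speeds; "tau": joint torques, N m; "tool_pos": TCP position; "ee_rot": TCP orientation; "wrist_force": force on the tool from outside, world axes, zero at the start; "wrist_torque": the same for the moment, N m; "width": finger opening in mm; "grip_force": force on a finger pad.
Only numpy, scipy, OpenCV 4.12 (cv2) and the standard library are available. Lean on these libraries where they do the work, as an engineer would, in place of code of your own. Each camera call takes 0.05 s, during which the arm holds its last target. There are 200 camera calls.

## Working session

There is one attempt and no reset: what is moved stays moved. The work goes in short steps, Python scripts to look and compute and a tool call to move; the robot and the scene stay as the last step left them, time stands still between calls to the robot, and variables do not carry over. Pictures are saved under pics/ and viewed, at most 10 in all, crops included, and the job is handed in when it is done.

Besides the shell and the picture viewer there is one more tool, called after "Request:" as a command line: name --argument value ..., lists and objects as JSON in quotes. servo_tool: Moves the arm, as the interface text tells. Its arguments: {"type":"object","properties":{"moves":{"type":"array","items":{"type":"object","properties":{"tx":{"type":"number","minimum":-1,"maximum":1},"ty":{"type":"number","minimum":-1,"maximum":1},"tz":{"type":"number","minimum":-1,"maximum":1},"spin":{"type":"number","minimum":-1,"maximum":1},"grip":{"type":"number"}}}},"force":{"type":"number"}},"required":["moves"]}

```bash
mkdir -p pics; cat > h.py <<'E'
import numpy as np,cv2
from scipy.spatial.transform import Rotation as R
from station import bot
def w(s,p): return R.from_euler('xyz',s['orientation']).apply(p)+np.array(s['xyz'])
def save(s,n): cv2.imwrite('pics/'+n,s['pixels'][:,:,::-1])
E
python3 - <<'E'
from h import *
st=bot.state();print(st['tool_pos'],st['ee_rot'],st['clock'])
for c in ('top','side'):
    s=bot.snapshot(c);save(s,c+'.png');print(c,s['xyz'],s['orientation'],s['fx'])
    for t in ['middle_drawer_handle','left_drawer_handle','bracket_centre','bushing_centre']:
        for d in bot.look_for(t,s)[:5]:
            p=np.array(d['point']);print(t,d['confidence'],w(s,p).round(),(s['cx']+s['fx']*p[0]/-p[2]).round(),(s['cy']-s['fy']*p[1]/-p[2]).round())
E
```

```text
[ 178.97862323 -597.96501143  230.03417151] [-3.13929634e+00 -1.55377698e-04  2.90805536e-01] 0.0
top [ 463.97335638 -121.65182358  987.60934826] [ 2.04403084e-01  6.74938033e-04 -1.46219740e+00] 496.8739391233504
middle_drawer_handle 0.65 [613. -27.  60.] 275.0 255.0
left_drawer_handle 0.76 [654. 105. 100.] 205.0 222.0
bracket_centre 0.96 [ 614. -413.    4.] 470.0 280.0
bracket_centre 0.81 [ 701. -321.    7.] 427.0 232.0
bracket_centre 0.76 [ 573. -325.    5.] 425.0 296.0
bracket_centre 0.76 [ 472. -122.    8.] 317.0 336.0
bracket_centre 0.56 [ 769. -161.  137.] 356.0 171.0
bushing_centre 0.6 [773.  89. 142.] 218.0 153.0
side [360.95807699 633.7457829  617.91488161] [ 1.01950502  0.00888082 -2.7967114 ] 471.99087362773815
middle_drawer_handle 0.96 [601.  -7.  76.] 319.0 292.0
left_drawer_handle 0.78 [656. 131.  95.] 257.0 326.0
bracket_centre 0.73 [ 467. -111.    6.] 399.0 303.0
bracket_centre 0.62 [ 565. -319.   20.] 377.0 237.0
bracket_centre 0.6 [ 774. -153.  141.] 265.0 210.0
bracket_centre 0.54 [ 606. -406.    6.] 370.0 222.0
bushing_centre 0.61 [770. 103. 147.] 201.0 277.0
```

View pics/top.png

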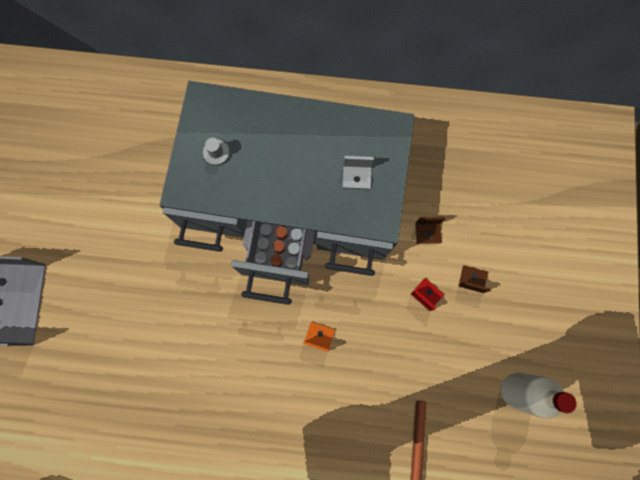

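View pics/side.png

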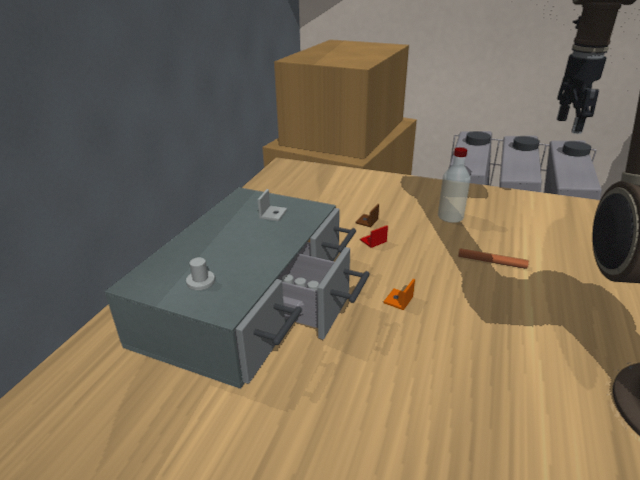

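The aluminium L at (358,172) in the top view stands on the chest's lid above the right drawer, and the bushing is on the left at (215,150). The brown (428,230), brown (474,278), red (428,293) and orange (320,335) look-alikes all lie on the bench. The bracket meant is therefore the one at (358,172). I'll confirm that in a crop and measure the handles.

```bash
python3 - <<'E'
from h import *
s=bot.snapshot('top');im=s['pixels']
cv2.imwrite('pics/crop.png',cv2.resize(im[130:310,160:425,::-1],None,fx=3,fy=3,interpolation=cv2.INTER_CUBIC))
print({k:s[k] for k in s if k not in('pixels',)})
E
```

```text
{'fx': 496.8739391233504, 'fy': 496.8739391233504, 'cx': 315.8852576552088, 'cy': 237.34928647488417, 'xyz': array([ 463.97335638, -121.65182358,  987.60934826]), 'orientation': array([ 2.04403084e-01,  6.74938033e-04, -1.46219740e+00]), 'shot': 3}
```

View pics/crop.png

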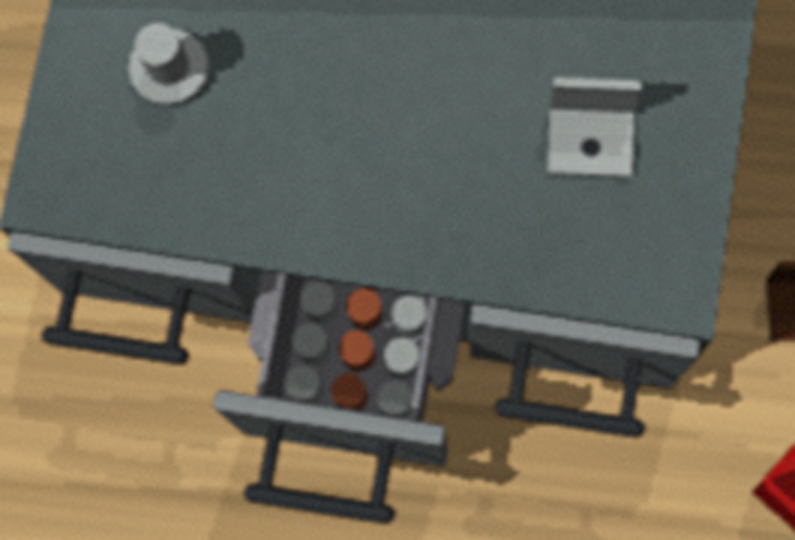

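The crop shows bare, silver aluminium with an upright plate at crop (592,125). It is the bracket, so the right drawer is the target. Bar ends in the crop: left (48,335)-(182,355), middle (252,492)-(390,514), right (501,407)-(640,428).

```bash
cat >> h.py <<'E'
def bp(s,u,v,z):
    d=R.from_euler('xyz',s['orientation']).apply([(u-s['cx'])/s['fx'],-(v-s['cy'])/s['fy'],-1]);o=np.array(s['xyz'])
    return o+d*(z-o[2])/d[2]
def px(s,p):
    c=R.from_euler('xyz',s['orientation']).inv().apply(np.array(p)-s['xyz'])
    return s['cx']+s['fx']*c[0]/-c[2], s['cy']-s['fy']*c[1]/-c[2]
E
python3 - <<'E'
from h import *
s=bot.snapshot('top')
C={'L':[(48,335),(182,355)],'M':[(252,492),(390,514)],'R':[(501,407),(640,428)],'lidfront':[(5,230),(712,340)],'plateR':[(475,318),(697,352)]}
E={}
for k,v in C.items():
    P=[bp(s,160+a/3,130+b/3,{'lidfront':130,'plateR':125}.get(k,96)) for a,b in v];E[k]=P
    d=P[1]-P[0];print(k,P[0].round(),P[1].round(),'mid',((P[0]+P[1])/2).round(1),np.linalg.norm(d).round(1),'ang',np.degrees(np.arctan2(d[0],-d[1])).round(2))
s=bot.snapshot('side')
for k in 'LMR': print(k,[np.round(px(s,[p[0],p[1],95])) for p in E[k]])
cv2.imwrite('pics/sc.png',cv2.resize(s['pixels'][200:380,220:400,::-1],None,fx=3.3,fy=3.3,interpolation=cv2.INTER_CUBIC))
print(bot.state()['clock'],bot.state()['q'])
E
```

```text
L [612. 153.  96.] [608.  69.  96.] mid [610.2 111.   96. ] 83.1 ang -2.36
M [531.  16.  96.] [527. -68.  96.] mid [528.7 -26.   96. ] 83.5 ang -2.78
R [ 598. -127.   96.] [ 594. -211.   96.] mid [ 595.9 -169.    96. ] 84.6 ang -2.46
lidfront [666. 178. 130.] [ 645. -245.  130.] mid [656.  -33.6 130. ] 423.9 ang -2.84
plateR [ 645. -106.  125.] [ 638. -238.  125.] mid [ 641.5 -171.8  125. ] 132.2 ang -2.68
L [array([277., 342.]), array([299., 309.])]
M [array([352., 299.]), array([367., 273.])]
R [array([340., 250.]), array([354., 230.])]
0.65 [-1.34968979e+00  3.08040257e-01  1.63373978e+00  1.11107624e-05
  1.19968452e+00 -6.96922621e-02]
```

View pics/sc.png

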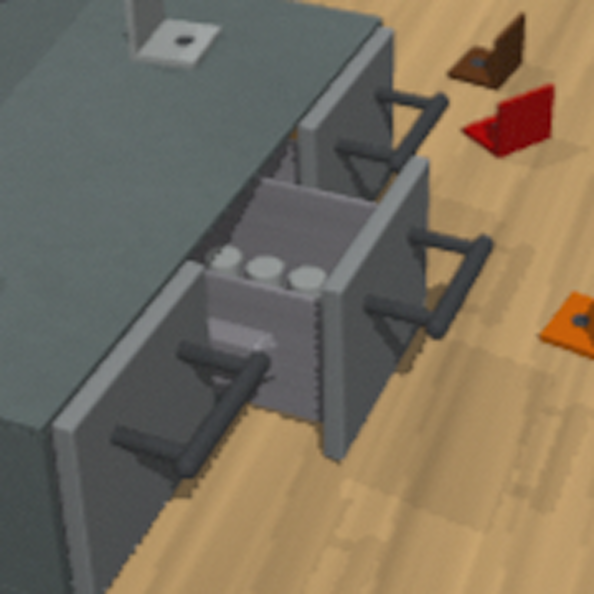

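The side view agrees: the predicted bar ends (367,273) and (354,230) match the picture. Plan: with shut fingers, push the middle bar shut, then hook behind the right bar and pull.

Request:
servo_tool --moves '[{"tx":0.457,"ty":-0.462,"tz":-0.05,"spin":0.225,"grip":1},{"tx":0.457,"ty":-0.462,"tz":-0.05,"spin":0.225,"grip":1},{"tx":0.457,"ty":-0.462,"tz":-0.05,"spin":0.225,"grip":1},{"tx":0.457,"ty":-0.462,"tz":-0.05,"spin":0.225,"grip":1},{"tx":0.457,"ty":-0.462,"tz":-0.05,"spin":0.225,"grip":1},{"tx":0.457,"ty":-0.462,"tz":-0.05,"spin":0.225,"grip":1},{"tx":0.457,"ty":-0.462,"tz":-0.05,"spin":0.225,"grip":1},{"tx":0.457,"ty":-0.462,"tz":-0.05,"spin":0.225,"grip":1},{"tx":0.457,"ty":-0.462,"tz":-0.05,"spin":0.225,"grip":1},{"tx":0.457,"ty":-0.462,"tz":-0.05,"spin":0.225,"grip":1},{"tx":0.457,"ty":-0.462,"tz":-0.05,"spin":0.225,"grip":1},{"tx":0.457,"ty":-0.462,"tz":-0.05,"spin":0.225,"grip":1}]'

```text
clock: 1.65
tool_pos: [414.0, -156.9, 270.3]
ee_rot: [3.141, -0.001, -0.047]
wrist_force: [1.3, -1.3, 0.2]
width: 0.1
grip_force: 0.0
```

Request:
servo_tool --moves '[{"tx":0.064,"ty":-0.136,"tz":0},{"tx":0.064,"ty":-0.136,"tz":0},{"tx":0.064,"ty":-0.136,"tz":0},{"tx":0.064,"ty":-0.136,"tz":0},{"tx":0.064,"ty":-0.136,"tz":0.1},{"tx":0.064,"ty":-0.136,"tz":0.192},{"tx":0.064,"ty":-0.136,"tz":0.192},{"tx":0.064,"ty":-0.136,"tz":0.192},{"tx":0.064,"ty":-0.136,"tz":0.192},{"tx":0.064,"ty":-0.136,"tz":0.192}]'

```text
schema error: expected keys tx, ty, tz, spin, grip
```

Request:
servo_tool --moves '[{"tx":0.064,"ty":-0.136,"tz":0,"spin":0,"grip":1},{"tx":0.064,"ty":-0.136,"tz":0,"spin":0,"grip":1},{"tx":0.064,"ty":-0.136,"tz":0,"spin":0,"grip":1},{"tx":0.064,"ty":-0.136,"tz":0,"spin":0,"grip":1},{"tx":0.064,"ty":-0.136,"tz":0.1,"spin":0,"grip":1},{"tx":0.064,"ty":-0.136,"tz":0.192,"spin":0,"grip":1},{"tx":0.064,"ty":-0.136,"tz":0.192,"spin":0,"grip":1},{"tx":0.064,"ty":-0.136,"tz":0.192,"spin":0,"grip":1},{"tx":0.064,"ty":-0.136,"tz":0.192,"spin":0,"grip":1},{"tx":0.064,"ty":-0.136,"tz":0.192,"spin":0,"grip":1}]'

```text
clock: 2.48
tool_pos: [477.9, -24.9, 72.0]
ee_rot: [-3.14, 0.013, -0.047]
wrist_force: [-0.5, 0.2, -0.6]
width: -0.1
grip_force: 0.0
```

Request:
servo_tool --moves '[{"tx":0.015,"ty":0,"tz":0,"spin":0,"grip":1},{"tx":0.025,"ty":0,"tz":0,"spin":0,"grip":1},{"tx":0.032,"ty":0,"tz":0,"spin":0,"grip":1},{"tx":0.04,"ty":0,"tz":0,"spin":0,"grip":1},{"tx":0.048,"ty":0,"tz":0,"spin":0,"grip":1},{"tx":0.056,"ty":0,"tz":0,"spin":0,"grip":1},{"tx":0.064,"ty":0,"tz":0,"spin":0,"grip":1},{"tx":0.072,"ty":0,"tz":0,"spin":0,"grip":1},{"tx":0.08,"ty":0,"tz":0,"spin":0,"grip":1},{"tx":0.088,"ty":0,"tz":0,"spin":0,"grip":1},{"tx":0.092,"ty":0,"tz":0,"spin":0,"grip":1},{"tx":0.092,"ty":0,"tz":0,"spin":0,"grip":1}]'

```text
clock: 3.48
tool_pos: [577.7, -30.2, 77.8]
ee_rot: [-3.142, -0.003, -0.047]
wrist_force: [0.1, -0.2, 0.7]
width: -0.0
grip_force: 0.0
```

```bash
python3 - <<'E'
from h import *
s=bot.snapshot('side');print(bot.state()['tool_pos'],bot.state()['wrist_force'])
cv2.imwrite('pics/p1.png',cv2.resize(s['pixels'][180:380,220:400,::-1],None,fx=3,fy=3,interpolation=cv2.INTER_CUBIC))
E
```

```text
[577.02408164 -30.19221799  77.69174506] [-0.85024602  0.04103852 -0.0105798 ]
```

View pics/p1.png

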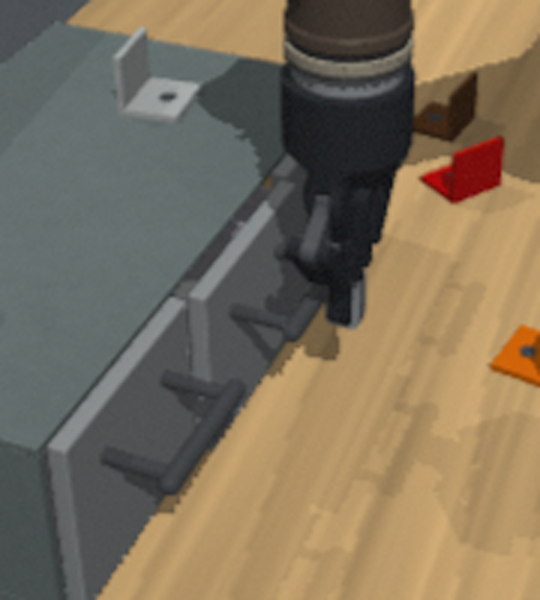

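The middle drawer is still about 10–20 mm proud (front edge at (195,290) against its neighbour). I'll keep pushing.

Request:
servo_tool --moves '[{"tx":0.004,"ty":0,"tz":0,"spin":0,"grip":1},{"tx":0.008,"ty":0,"tz":0,"spin":0,"grip":1},{"tx":0.011,"ty":0,"tz":0,"spin":0,"grip":1},{"tx":0.013,"ty":0,"tz":0,"spin":0,"grip":1},{"tx":0.013,"ty":0,"tz":0,"spin":0,"grip":1}]'

```text
clock: 3.95
tool_pos: [587.2, -30.6, 77.3]
ee_rot: [-3.141, 0.004, -0.047]
wrist_force: [-4.1, 0.2, 2.7]
width: -0.3
grip_force: 2.3
```

Request:
servo_tool --moves '[{"tx":0.002,"ty":0,"tz":0,"spin":0,"grip":1},{"tx":0.004,"ty":0,"tz":0,"spin":0,"grip":1},{"tx":0.004,"ty":0,"tz":0,"spin":0,"grip":1}]'

```text
clock: 4.2
tool_pos: [587.3, -30.5, 76.9]
ee_rot: [-3.141, 0.013, -0.046]
wrist_force: [-13.2, 0.2, 8.6]
width: 0.2
grip_force: 6.4
```

Contact force has risen to 13 N with no further travel, so the middle drawer is shut. Next I back off, lift and move above the gap behind the right bar.

Request:
servo_tool --moves '[{"tx":-0.03,"ty":0,"tz":0,"spin":0,"grip":1},{"tx":-0.035,"ty":0,"tz":-0.04,"spin":0,"grip":1},{"tx":-0.035,"ty":0,"tz":-0.062,"spin":0,"grip":1},{"tx":-0.01,"ty":0.03,"tz":-0.062,"spin":0,"grip":1},{"tx":0.034,"ty":0.138,"tz":-0.062,"spin":0,"grip":1},{"tx":0.034,"ty":0.138,"tz":-0.062,"spin":0,"grip":1},{"tx":0.034,"ty":0.138,"tz":-0.062,"spin":0,"grip":1},{"tx":0.034,"ty":0.138,"tz":-0.062,"spin":0,"grip":1},{"tx":0.034,"ty":0.138,"tz":-0.062,"spin":0,"grip":1},{"tx":0.034,"ty":0.138,"tz":-0.062,"spin":0,"grip":1},{"tx":0.034,"ty":0.138,"tz":-0.062,"spin":0,"grip":1}]'

```text
clock: 5.12
tool_pos: [619.8, -169.2, 139.3]
ee_rot: [-3.141, 0.0, -0.046]
wrist_force: [0.4, 0.5, -0.5]
width: -0.3
grip_force: 0.0
```

```bash
python3 - <<'E'
from h import *
s=bot.snapshot('side');print(bot.state()['tool_pos'],bot.state()['wrist_force'])
t=bot.snapshot('wrist')
a=cv2.resize(s['pixels'][180:380,200:400,::-1],(400,400),interpolation=cv2.INTER_CUBIC)
b=cv2.resize(t['pixels'][:,:,::-1],(400,300))
a=np.hstack([a,cv2.copyMakeBorder(b,0,100,0,0,0)]);cv2.imwrite('pics/p2.png',a)
E
```

```text
[ 619.75066411 -168.9973838   139.36998119] [-0.28895088  1.29955146  0.16507532]
```

View pics/p2.png

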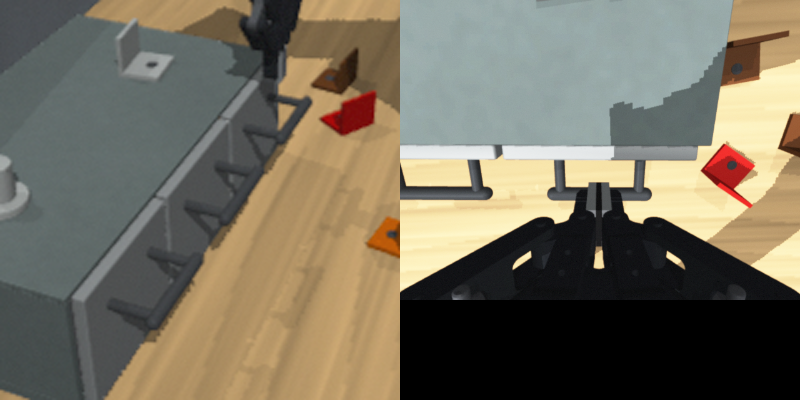

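All three fronts are flush, and the wrist view shows the fingertips centred between the right drawer's stems. Descending.

Request:
servo_tool --moves '[{"tx":0,"ty":0,"tz":0.015,"spin":0,"grip":1},{"tx":0,"ty":0,"tz":0.03,"spin":0,"grip":1},{"tx":0,"ty":0,"tz":0.036,"spin":0,"grip":1},{"tx":0,"ty":0,"tz":0.042,"spin":0,"grip":1},{"tx":0,"ty":0,"tz":0.042,"spin":0,"grip":1}]'

```text
clock: 5.63
tool_pos: [619.1, -169.4, 96.3]
ee_rot: [-3.141, 0.002, -0.046]
wrist_force: [-0.0, -0.2, 0.2]
width: 0.0
grip_force: 0.0
```

Request:
servo_tool --moves '[{"tx":0,"ty":0,"tz":0.01,"spin":0,"grip":1},{"tx":0,"ty":0,"tz":0.02,"spin":0,"grip":1},{"tx":0,"ty":0,"tz":0.02,"spin":0,"grip":1}]'

```text
clock: 5.88
tool_pos: [618.7, -169.8, 75.5]
ee_rot: [-3.141, 0.003, -0.047]
wrist_force: [-0.7, -0.3, -0.6]
width: -0.3
grip_force: 0.0
```

Request:
servo_tool --moves '[{"tx":-0.006,"ty":0,"tz":0,"spin":0,"grip":1},{"tx":-0.014,"ty":0,"tz":0,"spin":0,"grip":1},{"tx":-0.024,"ty":0,"tz":0,"spin":0,"grip":1},{"tx":-0.034,"ty":0,"tz":0,"spin":0,"grip":1},{"tx":-0.045,"ty":0,"tz":0,"spin":0,"grip":1},{"tx":-0.056,"ty":0,"tz":0,"spin":0,"grip":1},{"tx":-0.067,"ty":0,"tz":0,"spin":0,"grip":1},{"tx":-0.078,"ty":0,"tz":0,"spin":0,"grip":1},{"tx":-0.089,"ty":0,"tz":0,"spin":0,"grip":1},{"tx":-0.098,"ty":0,"tz":0,"spin":0,"grip":1},{"tx":-0.104,"ty":0,"tz":0,"spin":0,"grip":1},{"tx":-0.108,"ty":0,"tz":0,"spin":0,"grip":1}]'

```text
clock: 6.88
tool_pos: [511.5, -165.3, 78.2]
ee_rot: [-3.142, -0.0, -0.047]
wrist_force: [2.5, 2.1, 0.6]
width: 0.1
grip_force: 1.2
```

Request:
servo_tool --moves '[{"tx":0,"ty":0,"tz":0,"spin":0,"grip":1},{"tx":0,"ty":0,"tz":0,"spin":0,"grip":1},{"tx":0.005,"ty":0,"tz":0,"spin":0,"grip":1},{"tx":0.008,"ty":0,"tz":0,"spin":0,"grip":1},{"tx":0.008,"ty":0,"tz":-0.03,"spin":0,"grip":1},{"tx":0.008,"ty":0,"tz":-0.06,"spin":0,"grip":1},{"tx":0.008,"ty":0,"tz":-0.09,"spin":0,"grip":1},{"tx":0.008,"ty":0,"tz":-0.13,"spin":0,"grip":1},{"tx":0.008,"ty":0,"tz":-0.17,"spin":0,"grip":1},{"tx":0.008,"ty":0,"tz":-0.17,"spin":0,"grip":1},{"tx":0.008,"ty":0,"tz":-0.17,"spin":0,"grip":1}]'

```text
clock: 7.8
tool_pos: [523.0, -166.7, 251.5]
ee_rot: [3.139, -0.007, -0.046]
wrist_force: [-1.0, -0.0, -0.2]
width: -0.2
grip_force: 0.0
```

```bash
python3 - <<'E'
from h import *
s=bot.snapshot('side');print(bot.state()['tool_pos'],bot.state()['wrist_force'])
cv2.imwrite('pics/p3.png',cv2.resize(s['pixels'][180:380,180:420,::-1],None,fx=2.5,fy=2.5))
E
```

```text
[ 521.1931459  -165.96634121  248.80077703] [-0.53018076 -0.45101731 -0.50110268]
```

View pics/p3.png

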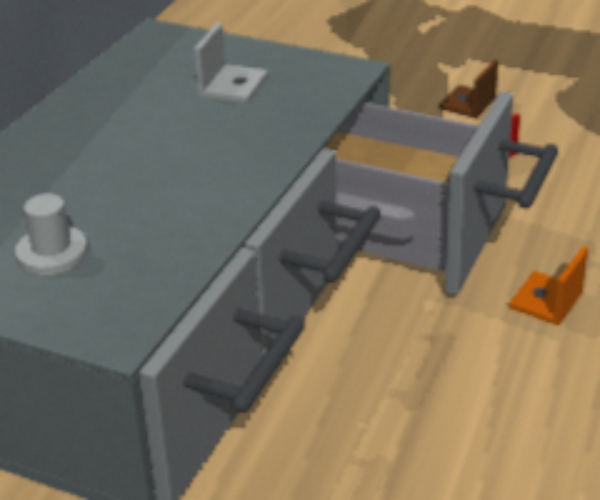

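The right drawer is about 100 mm open (bar at (540,175)). The middle and left fronts are flush, both samples are standing, and the arm is clear.

```bash
python3 -c "
from station import bot
print(bot.sign_off())"
```

```text
the job is handed in; nothing more can be done
None
```

I pushed the middle drawer shut and pulled the right drawer (the bracket's side) open by about 100 mm. The left drawer stayed shut, both samples are still standing on the lid, the gripper is clear of the handle, and the job is handed in; the sign-off call returned no verdict.

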